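# Check a V-block for squareness

### The arm

A 7-joint arm with a two-finger parallel gripper is mounted at the origin on a cart in front of the work surface, level with it; the furniture and walls round the work are solid. World frame = base frame: x ahead of the robot, y to its left, z up, the work surface at z = 0. Lengths are in m, angles in rad, forces in N, time in s.
With the tool pointing down it reaches from about 0.4 to 0.85 m from the base axis. Payload 10.4 kg.
Tool frame: the origin (TCP) lies between the finger pads; the fingertips stand 22 mm ahead of it and the grasp point (between the pads) lies 3 mm ahead of it; z points along the fingers, y is the line along which they close (so a half turn about z gives the same grasp; the last joint's range is limited). The gripper opens to 85 mm and grips with 20 to 120 N. Pads are 22 mm wide; open, the fingers measure 114 mm over their backs; the gripper's body (76 mm by 85 mm) begins 54 mm behind the grasp point. The pads swing forward as they close: fully open they stand 13 mm farther back than shut.
Start: joints at [1.293, 0.332, -0.065, 1.46, 0.022, 1.35, -0.088], TCP at [0.158, -0.605, 0.253] pointing down, gripper open.
Joint ranges: [-2.6, 2.6], [-0.5, 2.12], [-1.47, 1.34], [0.16, 2.42], [-1.27, 4.41], [0.06, 2.06], [-2.6, 2.6]. Speed limits (rad/s): [2.22, 2.22, 2.79, 2.79, 3.14, 3.14, 3.14].

### API

Orientations are given as a unit quaternion [x, y, z, w].
In Python, from workcell import manip, camera, ticket, boxes_of, outline_of gives the robot as it stands.
- The arm moves only by the tool carry_out, never from a script. Its argument "deltas" is a list of rows, each a list of 5 numbers: the shift along the tool's x, y, z as a fraction of full scale, then the turn about the tool's z as a fraction of full scale, then the opening, from -1 (shut) to 1 (fully open), so that 0 is half open. In form: [[tx, ty, tz, spin, gripper], ...]. A call has 1 to 20 rows; each row is the pose to reach, as a shift and turn from the pose commanded when the call began, along the tool's axes at that moment; what a row does not reach only later rows make up. Full scale, the value 1, is 150 mm for a shift and 30 degrees for a turn. A row lasts 1/8 s, in which the tool goes at most 62.5 mm and 10.7 degrees, less where a joint would pass 70% of its speed; a pose out of reach is approached as far as the arm can. A call with a number of a shift or a turn outside -1 to 1 is refused whole. A call with a gripper value outside its range is refused whole. The fingers move at their own pace and stop on an object; "force" is the grip in N (left out, the last holds). Time passes only in rows, so rows that repeat a pose let the fingers close. It gives the time, the measured TCP pose, the force, the opening and the grip force at its end, in the units of the state.
- manip.get_obs(): the state, without advancing time (a new reading comes with each control period).
- camera(name): name is "scene" or "side" or "wrist"; returns a dict with "img" (480x640x3 uint8, red, green, blue), "depth" (480x640 float32, m along the optical axis (not along the pixel's ray), 0 where there is no reading), "vertical_fov" (degrees; the focal length in pixels is half the picture's height over the tangent of half this angle, whatever the lens; pixels are square), "cx", "cy" (the principal point, pixels), "R" (3x3) and "t" (3): a world point X has camera coordinates R X + t. Camera axes: x right, y down, z forward; pixel columns grow to the right and rows downward; lengths in m; the calibration is good to about 2 mm. A picture is of the moment at which its call begins.
- ticket.hand_in(): hands the job in; it is judged then, once.
Trained networks look in a picture, given as the dict that the camera call returned (one of the last four; its "shot" number tells which), for a name from the list of things; names that differ only in an ending like _2 or _b are one class to them, and where a whole thing is asked for, a point or a joint stands for the part that bears it (a point fixed in the world has none). Each returns a list of dicts, best first, with "conf" (0 to 1); they miss things now and then, are a little off and sometimes report something else, mostly with a low value. They report only what shows in the picture. A call takes as long as a camera call. They do not tell look-alikes from the thing itself.
- boxes_of(query, picture): "position" ([x, y, z] in m, in world coordinates, good to about 4 mm: the middle of the surface that is visible of it).
- outline_of(query, picture): "region" (480x640 bool, what is visible of it).
The state is a dict: "clock": time; "joint_pos": joint angles; "joint_velocities": joint speeds; "tau": joint torques, N m; "position": TCP position; "ee_rot": TCP orientation; "ft_force": force on the tool from outside, world axes, zero at the start; "torque": the same for the moment, N m; "grip_width": opening from 0.0 (shut) to 1.0 (fully open); "grasp_force": force on a finger pad.
Only numpy, scipy, OpenCV 4.12 (cv2) and the standard library are available. Lean on these libraries where they do the work, as an engineer would, in place of code of your own. Each camera call takes 0.05 s, during which the arm holds its last target. There are 200 camera calls.

### The job

Pick the steel V-block out of the cluttered red tray on the right and check it on the squareness stand on the granite plate: stand it upright on the plate and bring it up to the stand with one of its side faces (V-groove running along the fence, plunger near the middle of the face) until it is flush against the fence and the dial's plunger is pushed in. Then press it firmly (some 10 N each way) against the fence and down onto the plate at the same time with one diagonal push and finish while still holding that push, so the dial can be read; do not let go. Leave the other parts in the tray, and leave the setting block and the brass weight standing where they are on the plate.

Things in the scene. Friction and masses are not known exactly. Their poses are not given: they have to be found in the camera images.
- v_block: ground grey steel V-block, 40 mm (its x, along the V-groove) x 44 mm (its y, between the two side faces) x 34 mm high (its z), about 0.36 kg; starts upright in the red tray with its groove roughly along the tray's long side. Origin: centre of its underside. The V opens upward, from about 36 mm wide at the top to its root 16 mm above the underside; the two 40 mm apart end faces (normal to x) show the V profile, solid from side to side up to 16 mm
- tray: shallow open red tray, 88 (x) x 130 (y) x 28 mm high, walls 2 mm, floor 2.5 mm thick, fixed. Origin: centre of its underside
- slip_gauge_0: grey steel slip gauge block lying in a corner of the tray, 20 x 35 x 10 mm high; origin centre of underside
- slip_gauge_1: narrower grey steel slip gauge block lying in a corner of the tray, 12 x 35 x 10 mm high; origin centre of underside
- slip_gauge_2: another grey steel slip gauge block lying in a corner of the tray, 20 x 35 x 10 mm high; origin centre of underside
- spacer_0: brass spacer ring lying in a corner of the tray, 30 mm across, 10 mm high; origin centre of underside
- plate: dark granite plate on rubber feet, 220 (x) x 240 (y) mm, its top 36 mm above its origin (centre of its underside, on the bench); fixed. This is the table the V-block must stand on; its top is smooth, steel slides on it easily (friction about 0.25, the same at the fence), so the plunger pushes a V-block away that is not held
- stand: grey squareness stand fixed on the plate, with a round dial indicator lying face up. Origin: on the plate's top, in the plane of the fence's front face, below the plunger's axis. Its x points horizontally from the fence into the stand (a V-block comes from -x, moving along +x), y runs along the fence, z up. Everything of it lies at x > 0 (up to 80 mm), |y| < 35 mm and below 40 mm above the plate, except the plunger
- fence: the stand's bright steel fence bar, 70 mm long (along y), 12 mm high above the plate, 10 mm thick; same origin and axes as the stand, front face at x = 0
- plunger (a joint): travel of the dial's spring plunger, in m: 0 = fully out, about 0.005 when a part is flush against the fence; the spring pushes back with 2 N at 0 and 3.3 N at 0.005. The red needle turns with it and stands in the green band (on the side of the dial away from the fence) when the part is flush
- plunger_tip (a point): tip of the plunger (6 mm ball nose), 26 mm above the plate over the middle of the fence; fully out it stands 5 mm in front of the fence's front face
- setting_block: dark grey steel setting block standing upright on a far corner of the plate beside the stand, 12 x 36 x 78 mm high, loose; origin centre of underside
- weight_200: brass knob weight standing on the other far corner of the plate, 28 mm across, 45 mm high, loose; origin centre of underside
Things that resemble listed ones, but are neither listed nor needed, are in the scene too. What is shaped like the v_block but black or green is not meant. What is shaped like the slip_gauge_0 but green is not meant.

How it is judged:
By the outcome, as a careful person would: the job done as asked, in the order asked, and still so for the second after the job is handed in, while the arm keeps its last pose, push and grip.
It also fails if it takes over 48 s, if anything falls off the work surface, if the arm or the gripper's body presses on something with over 40 N, if the wrist force passes 120 N, or if a joint passes its speed limit or range.

## Working session

There is one attempt and no reset: what is moved stays moved. The work goes in short steps, Python scripts to look and compute and a tool call to move; the robot and the scene stay as the last step left them, time stands still between calls to the robot, and variables do not carry over. Pictures are saved under pics/ and viewed, at most 10 in all, crops included, and the job is handed in when it is done.

Besides the shell and the picture viewer there is one more tool, called after ">>>" in YAML: its name, and indented under it one key for each argument. carry_out: Moves the arm, as the interface text tells. Its arguments: {"type":"object","properties":{"deltas":{"type":"array","items":{"type":"array","items":{"type":"number"}}},"force":{"type":"number"}},"required":["deltas"]}

```bash
mkdir -p pics
cat > h.py <<'E'
import numpy as np, cv2
from workcell import manip, camera, ticket, boxes_of, outline_of
from scipy.spatial.transform import Rotation as Ro
def f(p): return 240/np.tan(np.radians(p["vertical_fov"])/2)
def cloud(p):
    v,u=np.mgrid[0:480,0:640]; d=p["depth"]
    c=np.stack([(u-p["cx"])/f(p)*d,(v-p["cy"])/f(p)*d,d],-1)
    w=(c-p["t"])@p["R"]; w[d==0]=np.nan; return w
def proj(p,X):
    c=np.asarray(X)@p["R"].T+p["t"]; return c[...,:2]/c[...,2:]*f(p)+[p["cx"],p["cy"]]
def save(p,n,crop=None,s=1):
    im=p["img"][...,::-1]
    if crop: a,b,c,d=crop; im=im[b:d,a:c]
    cv2.imwrite(n,cv2.resize(im,None,fx=s,fy=s,interpolation=cv2.INTER_CUBIC))
E
python3 - <<'E'
from h import *
s=camera("scene"); d=camera("side"); w=camera("wrist")
cv2.imwrite("pics/a.png",cv2.resize(np.hstack([s["img"],d["img"]])[...,::-1],(800,300),interpolation=cv2.INTER_AREA))
save(s,"pics/scene.png"); save(w,"pics/wrist.png")
for n,p in (("scene",s),("side",d),("wrist",w)):
    print(n,np.round(-p["R"].T@p["t"],3),np.round(p["R"][2],2))
    for q in ("v_block","tray","stand","fence","plunger_tip","setting_block","weight_200","plate","slip_gauge_0","spacer_0"):
        print(q,[(round(b["conf"],2),np.round(b["position"],3).tolist(),proj(p,b["position"]).astype(int).tolist()) for b in boxes_of(q,p)])
print(manip.get_obs())
E
```

```text
scene [-0.184 -0.421  0.641] [ 0.74  0.35 -0.58]
v_block [(0.96, [0.444, -0.108, 0.028], [310, 285]), (0.8, [0.42, -0.262, 0.029], [382, 317]), (0.58, [0.56, -0.11, 0.027], [335, 252])]
tray [(0.62, [0.439, -0.281, 0.009], [395, 321])]
stand [(0.76, [0.571, 0.095, 0.056], [253, 216]), (0.46, [0.422, -0.259, 0.028], [381, 316])]
fence [(0.65, [0.545, 0.102, 0.048], [244, 224])]
plunger_tip []
setting_block [(0.73, [0.584, 0.188, 0.074], [220, 197])]
weight_200 [(0.68, [0.605, -0.006, 0.061], [300, 217])]
plate [(0.95, [0.487, 0.064, 0.037], [245, 246])]
slip_gauge_0 [(0.82, [0.412, -0.391, 0.008], [453, 352]), (0.7, [0.472, -0.299, 0.01], [410, 312]), (0.52, [0.449, -0.224, 0.011], [367, 307]), (0.47, [0.462, -0.435, 0.008], [484, 340]), (0.23, [0.546, 0.102, 0.047], [245, 224])]
spacer_0 [(0.62, [0.406, -0.228, 0.011], [361, 323])]
side [0.193 1.28  0.618] [ 0.22 -0.91 -0.36]
v_block [(0.55, [0.454, -0.092, 0.026], [344, 256]), (0.46, [0.434, -0.243, 0.03], [360, 235]), (0.46, [0.572, -0.094, 0.026], [300, 253]), (0.17, [0.502, 0.157, 0.039], [302, 291])]
tray [(0.73, [0.43, -0.216, 
[... 628 characters left out ...]
.33222205, -0.06466596,  1.46013518,  0.02161604,
        1.34988705, -0.08850827]), 'joint_velocities': array([-2.37702581e-03, -1.19567952e-03,  1.54972126e-03, -2.16351307e-04,
        7.41640595e-04, -7.28286738e-05, -7.98423617e-04]), 'tau': array([-5.13343548e-04, -6.25224423e+01,  4.87396389e-02, -3.91823995e+01,
        1.65305834e-02,  1.78852089e-03,  1.62363290e-05]), 'position': array([ 0.15752751, -0.60483181,  0.25330685]), 'ee_rot': array([ 9.91897636e-01,  1.27039677e-01, -2.03746326e-06,  2.23574787e-05]), 'ft_force': array([ 0.0868242 , -0.4906806 ,  0.39919955]), 'torque': array([-0.0412357 ,  0.00591645,  0.04137348]), 'grasp_force': 0.0, 'grip_width': 0.9999885919699661}
```

View pics/scene.png

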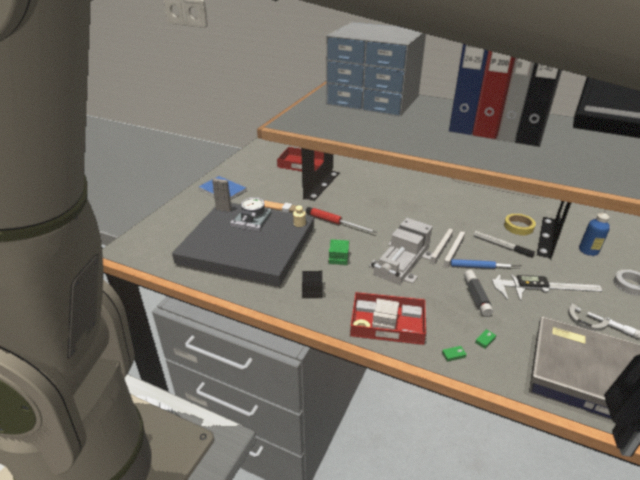

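View pics/wrist.png

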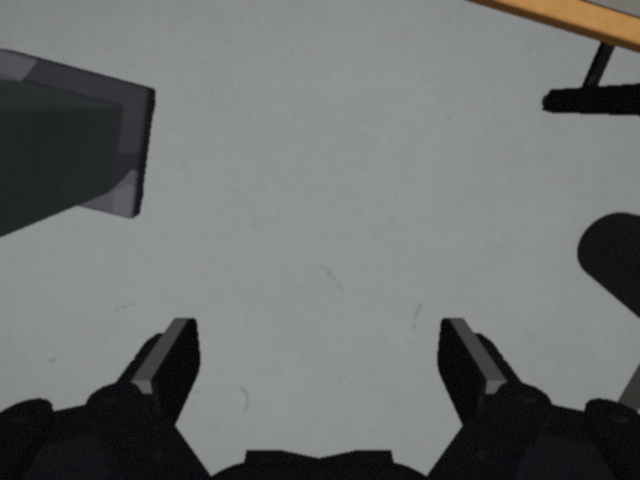

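The scene view shows three V-block shapes: grey in the red tray at (382,317), black at (310,285) and green at (335,252). Only the grey one in the tray fits the description. The stand with its dial is at (253,215), and the wrist view shows only the floor. I'll confirm the choice with one enlarged crop and fit the geometry in the same step.

Run:
```python
from h import *
s=camera("scene")
a=cv2.resize(s["img"][280:350,340:440],(700,490),interpolation=cv2.INTER_CUBIC)[...,::-1]
cv2.imwrite("pics/crop.png",a)
W=cloud(s)
def rect(q,zlo,zhi,near):
    ms=[b for b in outline_of(q,s)]
    for b in ms:
        P=W[b["region"]];P=P[np.isfinite(P[:,0])]
        if len(P)<20 or np.linalg.norm(np.median(P,0)[:2]-near)>0.06: continue
        T=P[(P[:,2]>zlo)&(P[:,2]<zhi)]
        print(q,round(b["conf"],2),len(P),len(T),"z pct",np.round(np.percentile(P[:,2],[5,50,95]),3),
         cv2.minAreaRect((T[:,:2]*1000).astype(np.float32)) if len(T)>5 else "")
rect("v_block",.02,.06,[.42,-.262]); rect("tray",-.01,.06,[.439,-.27]); rect("plate",.03,.042,[.487,.064])
rect("fence",.03,.06,[.545,.102]); rect("stand",.03,.09,[.571,.095]); rect("setting_block",.04,.13,[.584,.188]); rect("weight_200",.04,.1,[.605,-.006])
```

```text
v_block 0.84 635 511 z pct [0.013 0.03  0.038] ((435.0448303222656, -261.9356384277344), (47.23777770996094, 39.71616744995117), 10.5171480178833)
tray 0.89 2191 2191 z pct [0.001 0.013 0.029] ((452.2409973144531, -264.2705993652344), (120.7525634765625, 136.9210968017578), 16.236570358276367)
plate 0.75 6685 5620 z pct [0.016 0.036 0.038] ((528.6211547851562, 88.87567138671875), (224.6591339111328, 241.1179962158203), 7.498297691345215)
fence 0.71 197 197 z pct [0.038 0.046 0.05 ] ((547.4959106445312, 102.22774505615234), (15.595686912536621, 70.23588562011719), 5.967697620391846)
stand 0.61 869 862 z pct [0.04  0.055 0.074] ((577.9368896484375, 110.1328353881836), (83.7960433959961, 74.6612548828125), 9.805537223815918)
setting_block 0.76 511 481 z pct [0.038 0.077 0.114] ((588.8912963867188, 189.85647583007812), (16.69432830810547, 38.31456756591797), 12.12546157836914)
weight_200 0.61 230 206 z pct [0.038 0.061 0.08 ] ((608.5625610351562, 0.27292823791503906), (26.133302688598633, 26.717330932617188), 28.028745651245117)
```

View pics/crop.png

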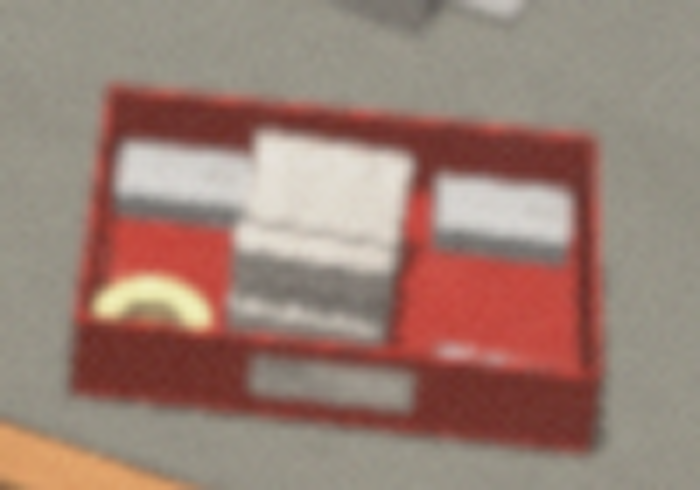

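The crop confirms it. The grey V-block stands in the red tray with its groove along the long side, and the slip gauges and ring are in the corners. The black and green ones are outside the tray and don't fit. Next I move the wrist camera over the tray.

>>> carry_out:
  deltas:
    - [0.3,-0.2,0,0,1]
    - [0.6,-0.4,0,0,1]
    - [0.79,-0.58,0,0,1]
    - [0.79,-0.58,0,0,1]

```text
clock: 2.55
position: [0.2528, -0.4885, 0.2538]
ee_rot: [0.992, 0.13, 0.0, 0.0]
ft_force: [-0.0, 0.7, 0.4]
grip_width: 1.004
grasp_force: 0.0
```

>>> carry_out:
  deltas:
    - [0.3,-0.2,0,0,1]
    - [0.6,-0.4,0,0,1]
    - [0.79,-0.58,0,0,1]
    - [0.79,-0.58,0,0,1]

```text
clock: 3.05
position: [0.3447, -0.3751, 0.2537]
ee_rot: [0.992, 0.129, 0.0, 0.0]
ft_force: [-0.6, -0.8, 0.3]
grip_width: 1.0
grasp_force: 0.0
```

>>> carry_out:
  deltas:
    - [0.3,-0.2,0,0,1]
    - [0.6,-0.4,0,-0.1,1]
    - [0.79,-0.58,0,0,1]
    - [0.79,-0.58,0,0,1]
    - [0.79,-0.58,0,0,1]

```text
clock: 3.68
position: [0.4349, -0.2647, 0.2532]
ee_rot: [0.992, 0.126, -0.0, 0.0]
ft_force: [0.1, 0.4, -0.9]
grip_width: 1.0
grasp_force: 0.0
```

Run:
```python
from h import *
o=manip.get_obs(); print(o["clock"],o["position"],o["ee_rot"],o["ft_force"])
w=camera("wrist"); W=cloud(w); np.savez("w1.npz",W=W,img=w["img"])
save(w,"pics/w1.png")
for q in ("v_block","slip_gauge_0","spacer_0","tray"):
  for b in outline_of(q,w):
    P=W[b["region"]];P=P[np.isfinite(P[:,0])]
    if len(P)<50: continue
    h=np.percentile(P[:,2],97); T=P[P[:,2]>h-.004]; B=P
    print(q,round(b["conf"],2),len(P),round(h,4),"top",np.round(np.array(cv2.boxPoints(cv2.minAreaRect((T[:,:2]*1000).astype(np.float32)))).tolist(),1).tolist(),cv2.minAreaRect((T[:,:2]*1000).astype(np.float32)))
```

```text
3.675 [ 0.43494224 -0.26467032  0.25321562] [ 9.92017348e-01  1.26101037e-01 -2.08285813e-04  2.56564285e-04] [ 0.11875154  0.3975514  -0.92013009]
v_block 0.92 3471 0.0344 top [[431.9, -94.4], [449.5, -130.5], [489.3, -111.1], [471.7, -75.0]] ((460.60076904296875, -102.78418731689453), (44.22279357910156, 40.17533874511719), 26.03136444091797)
v_block 0.68 2688 0.037 top [[411.7, -245.7], [419.8, -284.7], [463.0, -275.7], [454.9, -236.7]] ((437.3781433105469, -260.7380676269531), (44.13864517211914, 39.829830169677734), 11.771275520324707)
v_block 0.53 366 0.0152 top [[551.0, -96.6], [562.9, -134.4], [565.2, -133.7], [553.4, -95.9]] ((558.1414184570312, -115.16663360595703), (2.4938175678253174, 39.60835647583008), 17.350967407226562)
v_block 0.29 978 0.0126 top [[442.5, -202.2], [451.3, -236.2], [472.4, -230.8], [463.5, -196.7]] ((457.42852783203125, -216.46788024902344), (21.73500633239746, 35.15496063232422), 14.539459228515625)
v_block 0.22 691 0.0131 top [[382.4, -233.1], [407.3, -248.4], [422.5, -223.7], [397.6, -208.4]] ((402.4228820800781, -228.37838745117188), (29.018154144
[... 1167 characters left out ...]
] ((401.90435791015625, -228.4231414794922), (29.450443267822266, 29.622608184814453), 32.36524200439453)
spacer_0 0.21 2613 0.037 top [[411.9, -245.3], [419.2, -284.0], [462.5, -275.9], [455.2, -237.1]] ((437.1914978027344, -260.5906066894531), (44.05635070800781, 39.43198776245117), 10.667510032653809)
tray 0.6 9994 0.0283 top [[378.7, -215.3], [414.6, -340.4], [499.9, -316.0], [464.0, -190.9]] ((439.30670166015625, -265.62713623046875), (88.74076080322266, 130.14450073242188), 15.988027572631836)
tray 0.24 734 0.0132 top [[381.5, -232.6], [406.0, -249.2], [422.7, -224.6], [398.2, -208.0]] ((402.1014709472656, -228.60552978515625), (29.69276237487793, 29.52151107788086), 55.78456115722656)
```

View pics/w1.png

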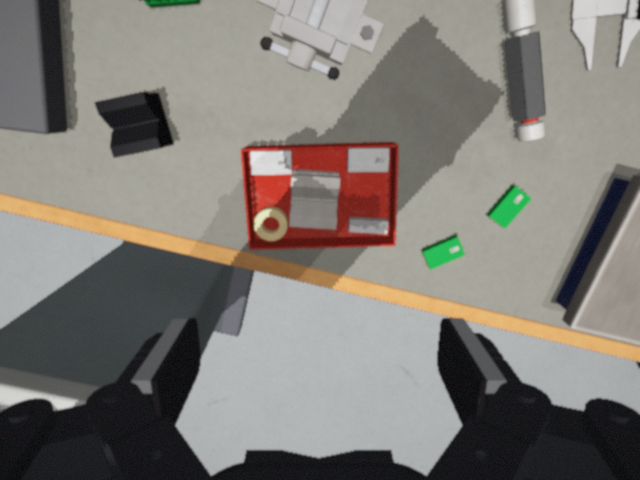

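The wrist view shows the tray at (320,195) with the V-block at (315,200), the ring at (270,224), and gauges at (270,162), (368,160) and (369,227). The pads fit at the block's two ends, so I pre-align, half close and descend partway, then check the fingertip height.

>>> carry_out:
  deltas:
    - [0.02,-0.01,0.3,0.05,0.45]
    - [0.036,-0.021,0.6,0.107,0.45]
    - [0.036,-0.021,0.9,0.107,0.45]
    - [0.036,-0.021,1,0.107,0.45]
    - [0.036,-0.021,1,0.107,0.45]
  force: 60

```text
clock: 4.55
position: [0.4401, -0.2585, 0.1034]
ee_rot: [0.995, 0.099, -0.0, -0.0]
ft_force: [0.6, -0.5, 0.4]
grip_width: 0.728
grasp_force: 0.0
```

Run:
```python
from h import *
o=manip.get_obs(); R=Ro.from_quat(o["ee_rot"]).as_matrix(); p0=o["position"]
print(o["clock"],p0,o["ee_rot"],o["ft_force"],o["grip_width"])
w=camera("wrist"); W=cloud(w); save(w,"pics/w2.png")
T=(W-p0)@R  # tool frame
for sgn in (1,-1):
    m=np.isfinite(T[...,0])&(T[...,1]*sgn>.02)&(T[...,1]*sgn<.06)&(abs(T[...,0])<.02)&(T[...,2]<.045)&(T[...,2]>-.04)
    P=T[m]*1000; 
    if len(P): print(sgn,len(P),np.round(np.percentile(P,[0,1,50,99,100],axis=0),1).tolist())
b=[b for b in outline_of("v_block",w) if b["conf"]>.2]
for x in b:
    P=W[x["region"]];P=P[np.isfinite(P[:,0])];
    t=P[(P[:,2]>.032)&(P[:,2]<.042)]
    if len(t)>50: print(x["conf"],len(t),cv2.minAreaRect((t[:,:2]*1000).astype(np.float32)),np.median(t[:,2]))
```

```text
4.55 [ 0.44006368 -0.25848862  0.10338051] [ 9.95082840e-01  9.90453886e-02 -2.98204756e-04 -2.52714484e-04] [ 0.59997727 -0.45740648  0.41056773] 0.7279954175326526
1 11684 [[-11.9, 26.9, -40.0], [-9.5, 29.7, -39.9], [7.8, 42.4, -32.7], [14.4, 59.1, 13.1], [15.3, 60.0, 18.8]]
-1 11737 [[-11.8, -60.0, -40.0], [-9.5, -59.1, -39.9], [7.9, -42.6, -32.8], [14.5, -29.8, 13.1], [15.4, -27.1, 17.7]]
0.7 4046 ((436.9771728515625, -260.48028564453125), (45.3133544921875, 39.885921478271484), 10.742596626281738) 0.03555357641178046
0.65 1661 ((463.0951232910156, -108.22924041748047), (43.89899444580078, 28.872888565063477), 25.287025451660156) 0.033264308587434545
```

View pics/w2.png

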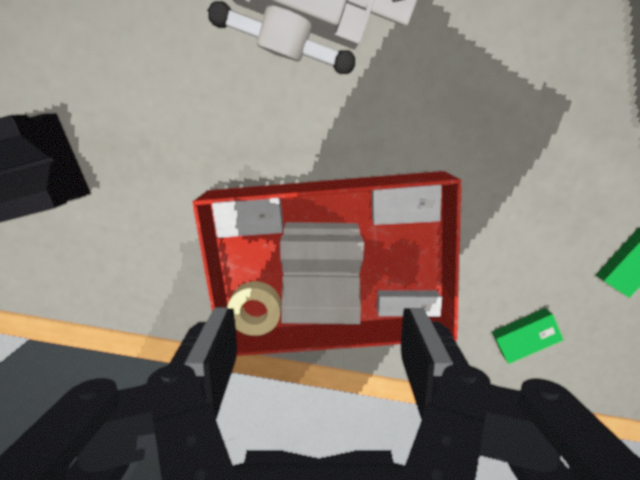

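The tray lies at (328,260) with the block between the two pads. The tips reach about 13 mm ahead of the TCP at this opening, so they will be about 18 mm ahead when gripping. I descend to TCP z of about 24 mm and close.

>>> carry_out:
  deltas:
    - [-0.01,0.009,0.25,0,0.45]
    - [-0.01,0.009,0.4,0,0.45]
    - [-0.01,0.009,0.48,0,0.45]
    - [-0.01,0.009,0.53,0,0.45]
    - [-0.01,0.009,0.53,0,0.45]

```text
clock: 5.28
position: [0.4394, -0.2601, 0.0243]
ee_rot: [0.995, 0.099, 0.0, 0.0]
ft_force: [0.2, 1.1, -0.6]
grip_width: 0.725
grasp_force: 0.0
```

>>> carry_out:
  deltas:
    - [0,0,0,0,-0.1]
    - [0,0,0,0,-0.3]
    - [0,0,0,0,-1]
    - [0,0,0,0,-1]
    - [0,0,0,0,-1]
    - [0,0,0,0,-1]
  force: 60

```text
clock: 6.02
position: [0.4397, -0.2602, 0.0248]
ee_rot: [0.995, 0.099, 0.001, 0.001]
ft_force: [-0.9, 0.3, 6.6]
grip_width: 0.457
grasp_force: 61.3
```

The grip holds at about 39 mm with 61 N. I lift and carry the block across to a viewing pose in front of the stand.

>>> carry_out:
  deltas:
    - [0,0,-0.05,0,-1]
    - [0,0,-0.2,0,-1]
    - [0,0,-0.5,0,-1]
    - [0,0,-0.8,0,-1]
    - [0,0,-1,0,-1]
    - [0,0,-1,0,-1]

```text
clock: 6.78
position: [0.44, -0.2604, 0.1761]
ee_rot: [0.995, 0.099, 0.002, 0.001]
ft_force: [0.8, -0.0, -3.4]
grip_width: 0.453
grasp_force: 61.3
```

>>> carry_out:
  deltas:
    - [0.05,-0.2,0,0,-1]
    - [0.12,-0.45,0,0,-1]
    - [0.2,-0.75,0,0,-1]
    - [0.2,-0.75,0,0,-1]

```text
clock: 7.28
position: [0.4458, -0.1399, 0.1725]
ee_rot: [0.995, 0.102, -0.001, -0.001]
ft_force: [0.6, -1.6, -3.3]
grip_width: 0.456
grasp_force: 61.4
```

>>> carry_out:
  deltas:
    - [0.08,-0.3,0,0,-1]
    - [0.16,-0.6,0,0,-1]
    - [0.2,-0.75,0,0,-1]
    - [0.2,-0.75,0,0,-1]

```text
clock: 7.78
position: [0.4529, -0.0263, 0.1728]
ee_rot: [0.995, 0.101, -0.001, -0.0]
ft_force: [0.1, -1.0, -3.2]
grip_width: 0.456
grasp_force: 61.5
```

>>> carry_out:
  deltas:
    - [0.08,-0.3,0,0,-1]
    - [0.16,-0.6,0,0,-1]
    - [0.2,-0.75,0,0,-1]
    - [0.2,-0.75,0,0,-1]
    - [0.2,-0.75,0,0,-1]

```text
clock: 8.4
position: [0.4605, 0.087, 0.1731]
ee_rot: [0.995, 0.098, -0.001, 0.0]
ft_force: [-0.2, 0.2, -3.0]
grip_width: 0.453
grasp_force: 61.6
```

Run:
```python
from h import *
o=manip.get_obs(); R=Ro.from_quat(o["ee_rot"]).as_matrix(); p0=o["position"]
print(o["clock"],p0,o["ee_rot"],o["ft_force"],o["grip_width"],o["grasp_force"])
w=camera("wrist"); W=cloud(w); save(w,"pics/w3.png"); s=camera("scene"); d=camera("side")
np.savez("w3.npz",W=W,img=w["img"],p0=p0,R=R,S=cloud(s),D=cloud(d),simg=s["img"],dimg=d["img"])
for n,p,C in (("wrist",w,W),("scene",s,cloud(s))):
  for q,lo,hi in (("fence",.044,.053),("stand",.044,.09),("setting_block",.1,.125),("weight_200",.06,.09),("v_block",-.05,.5)):
    for b in outline_of(q,p)[:2]:
      P=C[b["region"]];P=P[np.isfinite(P[:,0])]; t=P[(P[:,2]>lo)&(P[:,2]<hi)]
      if len(t)>20: print(n,q,round(b["conf"],2),len(t),cv2.minAreaRect((t[:,:2]*1000).astype(np.float32)),np.round(np.percentile(t[:,2],[2,50,98]),4))
  for b in boxes_of("plunger_tip",p)[:1]+boxes_of("plunger",p)[:1]: print(n,b["position"],b["conf"])
```

```text
8.4 [0.46053224 0.08697797 0.17311453] [ 9.95154220e-01  9.83242075e-02 -6.05851232e-04  2.49174727e-04] [-0.21820306  0.23125353 -3.04911457] 0.4529611570141404 61.56977319333237
wrist fence 0.71 2141 ((548.8763427734375, 103.98538208007812), (10.107322692871094, 69.95541381835938), 7.437165260314941) [0.0457 0.0474 0.049 ]
wrist fence 0.36 258 ((603.948486328125, 7.82808256149292), (21.306201934814453, 5.811286926269531), 68.15126037597656) [0.0443 0.0485 0.0527]
wrist stand 0.76 11507 ((565.5206909179688, 107.2123031616211), (52.92189025878906, 69.80213928222656), 11.350592613220215) [0.0458 0.0499 0.0742]
wrist weight_200 0.57 845 ((604.9383544921875, 2.479856491088867), (9.129047393798828, 25.905698776245117), 9.966629028320312) [0.0606 0.0651 0.0767]
wrist v_block 0.85 5587 ((459.35418701171875, -107.66889190673828), (71.42778015136719, 61.65909194946289), 69.46017456054688) [0.0013 0.0269 0.0343]
wrist v_block 0.82 2430 ((571.28857421875, -97.76141357421875), (51.137542724609375, 21.37100601196289), 23.473241806030273) [0.0006 0.0162 0.0317]
wrist [0.5442, 0.1028, 0.0683] 0.77
wrist [0.5406, 0.1065, 0.0626] 0.75
scene fence 0.54 122 ((548.2701416015625, 101.25697326660156), (16.65027618408203, 70.20228576660156), 5.538693428039551) [0.0442 0.0476 0.0503]
scene stand 0.78 772 ((578.5038452148438, 107.12899780273438), (82.0552978515625, 70.51947021484375), 10.235872268676758) [0.0451 0.063  0.0754]
scene weight_200 0.69 97 ((608.3663940429688, -0.8677120208740234), (20.855594635009766, 24.269638061523438), 21.139951705932617) [0.0604 0.067  0.0815]
scene v_block 0.96 558 ((547.7684326171875, 172.86727905273438), (314.4272155761719, 43.777565002441406), 41.30280685424805) [0.1513 0.1766 0.1863]
scene v_block 0.72 6835 ((552.7183837890625, 104.57527160644531), (276.234375, 266.5710144042969), 7.821678638458252) [0.0106 0.0359 0.0386]
scene [0.6038, -0.0031, 0.0596] 0.74
```

View pics/w3.png

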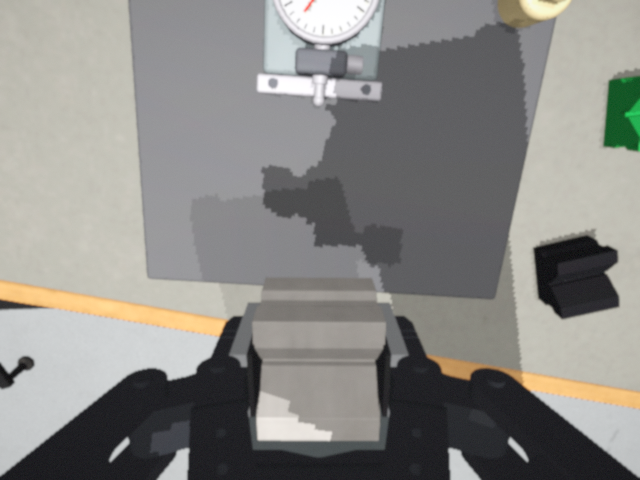

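The wrist view shows the block held square between the pads at (320,360). The fence is at (318,88) with the plunger pointing at the block at (319,100), and the dial is just above it. I refine the fence angle and the block's pose in the tool frame.

Run:
```python
from h import *
z=np.load("w3.npz"); W=z["W"];R=z["R"];p0=z["p0"]
print("tool yaw",np.degrees(np.arctan2(R[1,0],R[0,0])), "tilt",np.round(R[:,2],4))
ok=np.isfinite(W[...,0])
# plate height near the stand
m=ok&(W[...,0]>.47)&(W[...,0]<.53)&(W[...,1]>.05)&(W[...,1]<.16)&(abs(W[...,2]-.036)<.006)
print("plate z",np.median(W[m][:,2]),m.sum())
# fence top
c=np.array([.5489,.104]); 
for it in range(3):
    a=np.radians(7.44) if it==0 else a
    n=np.array([np.cos(a),np.sin(a)]); g=np.array([-n[1],n[0]])
    rel=W[...,:2]-c; x=rel@n; y=rel@g
    m=ok&(abs(x)<.012)&(abs(y)<.04)&(abs(W[...,2]-.0475)<.002)
    r=cv2.minAreaRect((W[m][:,:2]*1000).astype(np.float32)); 
    # front edge points: min x per y-bin
    bins=np.arange(-.032,.033,.002); pts=[]
    for b in bins:
        k=m&(abs(y-b)<.001)
        if k.sum()>5 and abs(b)>.006: pts.append((b,np.percentile(x[k],5),np.percentile(x[k],95)))
    pts=np.array(pts); s1=np.polyfit(pts[:,0],pts[:,1],1); s2=np.polyfit(pts[:,0],pts[:,2],1)
    a-=np.arctan((s1[0]+s2[0])/2); print(it,np.degrees(a),s1,s2,y[m].min(),y[m].max(),r)
# block in tool frame
T=(W-p0)@R
m=ok&(abs(T[...,1])<.019)&(abs(T[...,0])<.035)&(T[...,2]>-.03)&(T[...,2]<.04)
P=T[m]*1000; print(len(P),np.round(np.percentile(P,[0,1,50,99,100],axis=0),1).tolist())
top=P[P[:,2]<np.percentile(P[:,2],3)+2]; print("top",cv2.minAreaRect(top[:,:2].astype(np.float32)),np.median(top[:,2]))
A=np.c_[top[:,:2],np.ones(len(top))]; print("top plane",np.linalg.lstsq(A,top[:,2],rcond=None)[0])
h,e=np.histogram(P[:,0],bins=np.arange(-26,28,2)); 
for i in range(len(h)):
    q=P[(P[:,0]>=e[i])&(P[:,0]<e[i+1])]
    if len(q): print(e[i],len(q),np.round(np.percentile(q[:,2],[5,50,95]),1))
```

```text
tool yaw 11.285346987093595 tilt [-1.2e-03 -6.0e-04 -1.0e+00]
plate z 0.03543877325071333 17180
0 6.655268144636284 [ 0.00025227 -0.00423752] [0.02714175 0.00842684] -0.034989295938083836 0.03487399429051809 ((552.3275756835938, 104.38945007324219), (17.036373138427734, 69.86329650878906), 7.4441938400268555)
1 6.088101353225723 [-0.01367865 -0.00425978] [0.03347715 0.008329  ] -0.03493935219259074 0.03491829073321356 ((552.1312866210938, 104.36647033691406), (17.452056884765625, 69.85749816894531), 6.64499044418335)
2 5.91392803640651 [-0.02257967 -0.00425465] [0.02865948 0.00836596] -0.03489917438710594 0.03494622872179117 ((552.6465454101562, 104.4311294555664), (17.679746627807617, 69.86329650878906), 7.444193363189697)
18968 [[-25.3, -19.0, -13.2], [-23.6, -18.6, -12.0], [0.6, -0.1, -6.9], [19.9, 18.6, 20.8], [20.6, 19.0, 23.6]]
top ((-2.4221763610839844, 0.00064849853515625), (37.96987533569336, 45.80934524536133), 89.98400115966797) -10.917061807639481
top plane [-3.17012824e-04 -1.52020386e-03 -1.09064324e+01]
-26 125 [-11.1 -10.6  -9.9]
-24 536 [-11.8 -11.  -10.2]
-22 590 [-11.9 -11.  -10.2]
-20 556 [-11.9 -11.  -10.2]
-18 611 [-11.8 -11.  -10.2]
-16 969 [-11.6 -10.3  -8.7]
-14 1082 [-10.3  -8.5  -6.7]
-12 1048 [-8.3 -6.5 -4.7]
-10 1038 [-6.2 -4.5 -2.7]
-8 995 [-4.2 -2.4 -0.7]
-6 1062 [-2.2 -0.3  3.4]
-4 710 [-0.5  1.9  3.8]
-2 102 [-0.5  0.1  1.1]
0 194 [-2.5 -1.6 -0.6]
2 205 [-4.5 -3.6 -2.5]
4 220 [-6.4 -5.5 -4.5]
6 238 [-8.4 -7.6 -6.7]
8 252 [-10.5  -9.5  -8.7]
10 606 [-11.7 -10.8 -10. ]
12 725 [-11.9 -11.  -10.1]
14 763 [-11.8 -11.  -10.1]
16 1829 [-11.6   5.3   9.8]
18 4406 [-11.2  -2.1  20.4]
20 106 [-11.4  -6.7  18.4]
```

>>> carry_out:
  deltas:
    - [0.15,-0.016,0.1,0.06,-1]
    - [0.3,-0.016,0.3,0.128,-1]
    - [0.3,-0.016,0.5,0.128,-1]
    - [0.3,-0.016,0.65,0.128,-1]
    - [0.3,-0.016,0.65,0.128,-1]
    - [0.3,-0.016,0.65,0.128,-1]

```text
clock: 10.0
position: [0.5048, 0.1002, 0.0772]
ee_rot: [0.998, 0.066, 0.001, -0.0]
ft_force: [0.5, 0.1, -2.7]
grip_width: 0.455
grasp_force: 61.5
```

```bash
cat > m.py <<'E'
from h import *
o=manip.get_obs(); R=Ro.from_quat(o["ee_rot"]).as_matrix(); p0=o["position"]
print(o["clock"],p0,"yaw",np.degrees(np.arctan2(R[1,0],R[0,0])),"z",np.round(R[:,2],4),o["ft_force"],o["grip_width"],o["grasp_force"])
w=camera("wrist"); W=cloud(w); T=(W-p0)@R*1000; ok=np.isfinite(T[...,0])
m=ok&(abs(W[...,0]-.52)<.03)&(abs(W[...,1]-.1)<.06)&(abs(W[...,2]-.036)<.003)&(T[...,0]>22)
if m.sum()>50: print("plate tool z",np.median(T[m][:,2]))
x,y=T[...,0],T[...,1]
m=ok&(abs(y)<38)&(x>20)&(x<70)&(abs(W[...,2]-.048)<.0025)
pts=[]
for b in np.arange(-30,31,2):
    k=m&(abs(y-b)<1)
    if k.sum()>5 and abs(b)>7: pts.append((b,np.percentile(x[k],3)))
pts=np.array(pts); 
if len(pts): print("fence front: x at y=0, slope deg",np.polyval(np.polyfit(*pts.T,1),0),np.degrees(np.arctan(np.polyfit(*pts.T,1)[0])),"y range",np.percentile(y[m],[0.5,99.5]))
m=ok&(abs(y)<19)&(abs(x)<35)&(T[...,2]<-8)&(T[...,2]>-16)
P=T[m]; print("block top x,y,z",np.percentile(P[:,0],[1,99]),np.percentile(P[:,1],[1,99]),np.median(P[:,2]),"tilt",np.round(np.linalg.lstsq(np.c_[P[:,:2],np.ones(len(P))],P[:,2],rcond=None)[0],4))
m=ok&(abs(y)<15)&(x>15)&(x<25)&(T[...,2]>-5)&(T[...,2]<20)
P=T[m]
if len(P)>50: print("front face x",np.median(P[:,0]),"bottom z",np.percentile(P[:,2],99),"slope y,z",np.round(np.linalg.lstsq(np.c_[P[:,1:],np.ones(len(P))],P[:,0],rcond=None)[0],4))
save(w,"pics/m_%.2f.png"%o["clock"])
E
python3 m.py
```

```text
10.0 [0.50478346 0.10015801 0.07724165] yaw 7.5446266539347455 z [ 1.1e-03  2.0e-04 -1.0e+00] [ 0.47038481  0.13984415 -2.69952165] 0.45521443306206777 61.53347716899589
plate tool z 41.84796637508359
fence front: x at y=0, slope deg 39.9701243041681 -0.3663894912219392 y range [-32.20088848  35.94409709]
block top x,y,z [-24.12017297  19.87993384] [-18.60354053  18.60784234] -10.748442866649109 tilt [-2.00000e-03  8.00000e-04 -1.05401e+01]
front face x 19.089285839220384 bottom z 19.62513803108405 slope y,z [-1.03000e-02  8.50000e-03  1.85208e+01]
```

>>> carry_out:
  deltas:
    - [0,0.012,0.06,0,-1]
    - [0,0.012,0.1,0,-1]
    - [0,0.012,0.115,0,-1]
    - [0,0.012,0.115,0,-1]
    - [0,0.012,0.12,0,-1]
    - [0,0.012,0.12,0,-1]

```text
clock: 10.8
position: [0.5046, 0.0983, 0.0584]
ee_rot: [0.998, 0.066, 0.0, 0.0]
ft_force: [0.2, -0.2, -2.5]
grip_width: 0.453
grasp_force: 61.7
```

>>> carry_out:
  deltas:
    - [0,0,0.004,0,-1]
    - [0,0,0.004,0,-1]
    - [0,0,0.004,0,-1]

```text
clock: 11.18
position: [0.5048, 0.0983, 0.0584]
ee_rot: [0.998, 0.066, 0.0, 0.0]
ft_force: [-3.4, -1.0, 6.2]
grip_width: 0.458
grasp_force: 62.6
```

Contact with the plate is made at TCP z of 58.4 mm. I slide the block lightly toward the fence.

>>> carry_out:
  deltas:
    - [0.03,0,-0.002,0,-1]
    - [0.06,0,-0.002,0,-1]
    - [0.09,0,-0.002,0,-1]
    - [0.105,0,-0.002,0,-1]
    - [0.115,0,-0.002,0,-1]
    - [0.12,0,-0.002,0,-1]
    - [0.12,0,-0.002,0,-1]

```text
clock: 12.05
position: [0.5222, 0.1006, 0.0584]
ee_rot: [0.998, 0.066, -0.0, 0.0]
ft_force: [-5.0, -1.4, 9.1]
grip_width: 0.454
grasp_force: 63.2
```

```bash
python3 m.py
```

```text
12.05 [0.52219149 0.10063967 0.05835146] yaw 7.55019699384519 z [-7.e-04 -5.e-04 -1.e+00] [-4.99148703 -1.42382177  9.10642285] 0.45372931511500464 63.21843253739644
plate tool z 22.913873837975103
fence front: x at y=0, slope deg 24.005163601091912 0.570132387375749 y range [-34.11544328  34.24030732]
block top x,y,z [-24.04011965  34.75153647] [-18.6253601  18.5686896] -10.817821200410012 tilt [-1.58000e-02  3.00000e-04 -1.06815e+01]
front face x 18.97936968621815 bottom z 16.52208610769685 slope y,z [-9.90000e-03 -7.05000e-02  1.90994e+01]
```

>>> carry_out:
  deltas:
    - [0.006,0,-0.001,0,-1]
    - [0.012,0,-0.001,0,-1]
    - [0.016,0,-0.001,0,-1]
    - [0.016,0,-0.001,0,-1]

```text
clock: 12.6
position: [0.5243, 0.101, 0.0584]
ee_rot: [0.998, 0.066, -0.001, 0.0]
ft_force: [-7.4, -1.0, 8.5]
grip_width: 0.457
grasp_force: 63.1
```

>>> carry_out:
  deltas:
    - [0.004,0,0,0,-1]
    - [0.004,0,0,0,-1]
    - [0.004,0,0,0,-1]

```text
clock: 12.98
position: [0.5246, 0.101, 0.0583]
ee_rot: [0.998, 0.066, -0.001, 0.0]
ft_force: [-8.7, -0.6, 10.4]
grip_width: 0.46
grasp_force: 63.4
```

>>> carry_out:
  deltas:
    - [0.004,0,0,0,-1]
    - [0.004,0,0,0,-1]
    - [0.004,0,0,0,-1]

```text
clock: 13.35
position: [0.5246, 0.101, 0.0583]
ee_rot: [0.998, 0.066, -0.002, 0.001]
ft_force: [-11.7, -2.1, 14.1]
grip_width: 0.457
grasp_force: 63.8
```

```bash
python3 m.py
python3 - <<'E'
from h import *
w=camera("wrist"); d=camera("side")
a=cv2.resize(w["img"][60:300,160:480],(800,600),interpolation=cv2.INTER_CUBIC)
b=cv2.resize(d["img"][245:305,250:330],(0,0),fx=5,fy=5,interpolation=cv2.INTER_CUBIC)
a[:240,:320]=cv2.resize(b,(320,240)); cv2.imwrite("pics/f1.png",a[...,::-1])
E
```

```text
13.35 [0.52463097 0.1009996  0.05833121] yaw 7.56728139795612 z [-0.003  -0.0013 -1.    ] [-11.69560114  -2.14643     14.07457386] 0.4568663940922513 63.81457072100602
plate tool z 22.799397898999217
fence front: x at y=0, slope deg 22.26090110631792 -0.2031263271007444 y range [-34.11496188  34.31125753]
block top x,y,z [-23.96205681  34.71460928] [-18.55167059  18.63136418] -10.932355560901993 tilt [-2.82000e-02 -6.00000e-04 -1.08065e+01]
front face x 18.1779951914141 bottom z 11.20181675101132 slope y,z [-5.10000e-03 -1.72800e-01  1.89808e+01]
```

View pics/f1.png

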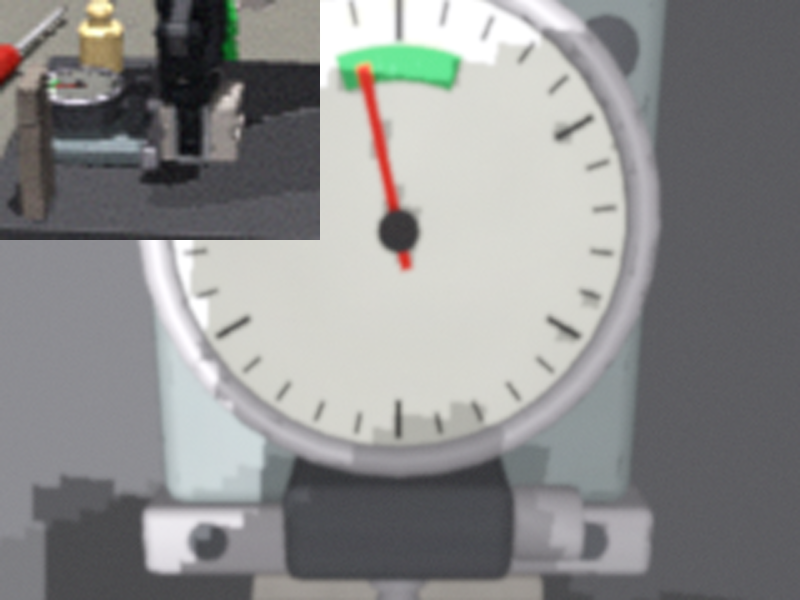

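The block is at the fence and the needle is in the green band, but only near its left end, at (364,68) in the crop. The setting block and weight are still standing. I push harder toward the fence.

>>> carry_out:
  deltas:
    - [0.003,0,-0.002,0,-1]
    - [0.006,0,-0.002,0,-1]
    - [0.006,0,-0.002,0,-1]
    - [0.006,0,-0.002,0,-1]

```text
clock: 14.0
position: [0.5247, 0.101, 0.0584]
ee_rot: [0.998, 0.066, -0.002, 0.001]
ft_force: [-15.9, -3.5, 15.2]
grip_width: 0.452
grasp_force: 64.0
```

```bash
cat > n.py <<'E'
from h import *
w=camera("wrist"); o=manip.get_obs(); im=w["img"].astype(int)[60:245,215:430]
r=(im[...,0]>150)&(im[...,1]<110)&(im[...,2]<110); g=(im[...,1]>140)&(im[...,0]<120)&(im[...,2]<150)
v,u=np.nonzero(r); gv,gu=np.nonzero(g)
a=np.polyfit(v,u,1)[0]; print("needle deg left of up",np.degrees(np.arctan(a)),"needle u at top",u[v<v.min()+3].mean()+215,"green u",gu.min()+215,gu.max()+215,len(u))
R=Ro.from_quat(o["ee_rot"]).as_matrix(); print("tool z",np.round(R[:,2],4),o["position"],o["ft_force"],np.round(o["torque"],2),o["clock"])
E
python3 n.py
```

```text
needle deg left of up 11.142048386929234 needle u at top 306.2 green u 297 343 237
tool z [-0.0047 -0.0018 -1.    ] [0.52471778 0.10097669 0.05834766] [-14.9838911   -2.81658403  15.95781567] [-0.47  3.12  0.02] 14.05
```

Run:
```python
from h import *
w=camera("wrist"); W=cloud(w); o=manip.get_obs()
def red(im,W):
    im=im.astype(int); m=(im[...,0]>140)&(im[...,1]<110)&(im[...,2]<110)&np.isfinite(W[...,0])
    m&=(abs(W[...,0]-.59)<.05)&(abs(W[...,1]-.11)<.04)&(W[...,2]>.05); return W[m]
n=np.array([np.cos(np.radians(7.44)),np.sin(np.radians(7.44))]); g=np.array([-n[1],n[0]]); O=np.array([.5439,.1034])
def fr(P): q=P[:,:2]-O; return np.c_[q@n,q@g]*1000
A=fr(red(w["img"],W)); z=np.load("w3.npz"); B=fr(red(z["img"],z["W"]))
for P in (A,B):
    c=P.mean(0); u=np.linalg.svd(P-c)[2][0]; t=(P-c)@u; print(len(P),c,"dir",u,np.degrees(np.arctan2(u[1],u[0])),"ends",c+u*t.min(),c+u*t.max())
a=w["img"][230:350,180:460]; cv2.imwrite("pics/f2.png",cv2.resize(a,(798,342),interpolation=cv2.INTER_CUBIC)[...,::-1])
# block top front edge & fence front edge in fence frame
q=(W[...,:2]-O); x=q@n*1000; y=q@g*1000; ok=np.isfinite(x)
for nm,zl,zh,ys in (("block",.066,.074,np.arange(-16,17,2)),("fence",.0455,.0505,np.r_[np.arange(-33,-23,1),np.arange(24,34,1)])):
    pts=[]
    for b in ys:
        k=ok&(abs(y-b)<1)&(W[...,2]>zl)&(W[...,2]<zh)&(x>-15)&(x<12)
        if nm=="block": k&=(x<4)
        if k.sum()>4: pts.append((b,np.percentile(x[k],97 if nm=="block" else 3)))
    pts=np.array(pts); print(nm,np.round(pts,1).tolist(),np.polyfit(*pts.T,1),np.degrees(np.arctan(np.polyfit(*pts.T,1)[0])))
```

```text
238 [57.76883091  1.68477914] dir [-0.97997119 -0.19913929] -168.51336822255712 ends [65.42286977  3.24015128] [46.42424195 -0.62054722]<stdin>:10: RuntimeWarning: Mean of empty slice.
  ret = um.true_divide(
Traceback (most recent call last):
ValueError: zero-size array to reduction operation minimum which has no identity
```

Run:
```python
from h import *
w=camera("wrist"); W=cloud(w); o=manip.get_obs()
n=np.array([np.cos(np.radians(7.44)),np.sin(np.radians(7.44))]); g=np.array([-n[1],n[0]]); O=np.array([.5439,.1034])
z=np.load("w3.npz"); im=z["img"].astype(int)[:30,270:370]; m=(im[...,0]-im[...,1]>50); v,u=np.nonzero(m); print(len(v),(u+270)[:40],v[:40], z["W"][v,u+270][:4])
q=z["W"][v,u+270][:,:2]-O; print(np.round(np.c_[q@n,q@g]*1000,1)[::4])
cv2.imwrite("pics/f2.png",cv2.resize(w["img"][230:350,180:460],(798,342),interpolation=cv2.INTER_CUBIC)[...,::-1])
q=(W[...,:2]-O); x=q@n*1000; y=q@g*1000; ok=np.isfinite(x)
for nm,zl,zh,ys in (("block",.066,.074,np.arange(-16,17,2)),("fence",.0455,.0505,np.r_[np.arange(-33,-23,1),np.arange(24,34,1)])):
    pts=[]
    for b in ys:
        k=ok&(abs(y-b)<1)&(W[...,2]>zl)&(W[...,2]<zh)&(x>-15)&(x<12)
        if nm=="block": k&=(x<4)
        if k.sum()>4: pts.append((b,np.percentile(x[k],97 if nm=="block" else 3)))
    pts=np.array(pts)
    if len(pts)>3: print(nm,np.round(pts,1).tolist(),np.polyfit(*pts.T,1),np.degrees(np.arctan(np.polyfit(*pts.T,1)[0])))
```

```text
42 [311 312 313 310 311 312 313 309 310 311 312 308 309 310 311 308 309 310
 307 308 309 310 306 307 308 309 306 307 308 305 306 307 308 304 305 306
 307 304 305 306] [ 0  0  0  1  1  1  1  2  2  2  2  3  3  3  3  4  4  4  5  5  5  5  6  6
  6  6  7  7  7  8  8  8  8  9  9  9  9 10 10 10] [[0.58484088 0.11515909 0.07281845]
 [0.58473661 0.11464639 0.07377173]
 [0.58492061 0.11421035 0.07332179]
 [0.58420724 0.11550401 0.07347508]]
[[42.1  6.4]
 [41.6  6.3]
 [41.1  6.8]
 [40.8  7.2]
 [40.7  7.2]
 [39.8  7.1]
 [39.3  7.6]
 [39.1  7.6]
 [38.6  7.6]
 [38.4  8. ]
 [37.3  9.4]]
block [[-16.0, 0.3], [-14.0, 0.3], [-12.0, 0.3], [-10.0, 0.3], [-8.0, 0.5], [-6.0, 0.4], [-4.0, 0.5], [-2.0, 0.4], [0.0, 0.4], [2.0, 0.4], [4.0, 0.4], [6.0, 0.4], [8.0, 0.4], [10.0, 0.4], [12.0, 0.4], [14.0, 0.5], [16.0, 0.5]] [0.00440462 0.39073763] 0.2523644844214602
fence [[-33.0, -11.9], [-32.0, -12.0], [-31.0, -11.9], [-30.0, -12.0], [-29.0, -12.0], [-28.0, -11.9], [-27.0, -11.7], [-26.0, -7.6], [-25.0, -8.0], [-24.0, -8.1], [24.0, -7.9], [25.0, -8.0], [26.0, -8.0], [27.0, -11.6], [28.0, -11.9], [29.0, -12.0], [30.0, -12.0], [31.0, -12.0], [32.0, -12.0], [33.0, -11.9]] [-2.65901116e-04 -1.07076680e+01] -0.015235011359819873
```

View pics/f2.png

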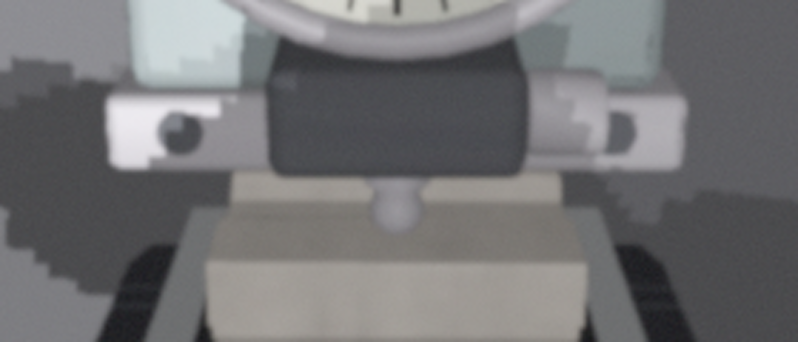

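The crop shows the block square along the fence, with the ball nose at (397,210) on its face. The needle stands about 11° short of band centre, which is roughly 0.4 mm. The block is probably pitched slightly in the grip, so I ease the grip force to let the push seat it on both faces.

>>> carry_out:
  deltas:
    - [0,0,0,0,-1]
    - [0,0,0,0,-1]
    - [0,0,0,0,-1]
    - [0,0,0,0,-1]
  force: 22

```text
clock: 14.65
position: [0.5247, 0.101, 0.0583]
ee_rot: [0.998, 0.066, -0.002, 0.001]
ft_force: [-15.7, -2.3, 16.5]
grip_width: 0.456
grasp_force: 64.0
```

```bash
python3 n.py
```

```text
needle deg left of up 11.164833108164173 needle u at top 306.2 green u 297 343 239
tool z [-0.0047 -0.0018 -1.    ] [0.52470035 0.101032   0.05835252] [-16.02377263  -2.57139172  15.50173785] [-0.55  3.1   0.09] 14.7
```

>>> carry_out:
  deltas:
    - [0,0,0,0,-0.2]
    - [0,0,0,0,-0.2]
    - [0,0,0,0,-0.2]
  force: 22

```text
clock: 15.08
position: [0.5247, 0.101, 0.0583]
ee_rot: [0.998, 0.066, -0.002, 0.001]
ft_force: [-15.4, -3.1, 15.7]
grip_width: 0.455
grasp_force: 64.0
```

```bash
python3 n.py
```

```text
needle deg left of up 11.132377284572131 needle u at top 306.3636363636364 green u 297 342 238
tool z [-0.0047 -0.0018 -1.    ] [0.52472    0.10097111 0.05835685] [-14.3522384   -2.54336799  15.91890684] [-0.48  3.1   0.12] 15.125
```

>>> carry_out:
  deltas:
    - [0,0,0,0,-0.12]
    - [0,0,0,0,-0.12]
    - [0,0,0,0,-0.12]
  force: 22

```text
clock: 15.5
position: [0.5247, 0.101, 0.0584]
ee_rot: [0.998, 0.066, -0.002, 0.001]
ft_force: [-15.3, -2.6, 15.8]
grip_width: 0.456
grasp_force: 64.0
```

>>> carry_out:
  deltas:
    - [0,0,0,0,-0.1]
    - [0,0,0,0,-0.1]
  force: 22

```text
clock: 15.75
position: [0.5247, 0.101, 0.0583]
ee_rot: [0.998, 0.066, -0.002, 0.001]
ft_force: [-15.3, -3.4, 15.0]
grip_width: 0.457
grasp_force: 64.0
```

```bash
cat > pz.py <<'E'
from h import *
o=manip.get_obs(); R=Ro.from_quat(o["ee_rot"]).as_matrix(); p0=o["position"]
Ws=[cloud(camera("wrist")) for _ in range(6)]; W=np.nanmean(Ws,0)
n=np.array([np.cos(np.radians(7.44)),np.sin(np.radians(7.44))]); g=np.array([-n[1],n[0]]); O=np.array([.5439,.1034])
q=W[...,:2]-O; x=q@n*1000; y=q@g*1000; z=W[...,2]*1000-36; ok=np.isfinite(x)
tx=((W-p0)@R)[...,0]*1000
def med(m): return np.round([np.median(x[m]),np.median(z[m]),np.std(z[m]),m.sum()],2)
b=ok&(abs(y)<16)&(z>31)&(z<38)
for nm,lo,hi in (("front prong",16.5,19.5),("back prong",-23.5,-20.5)):
    print(nm,med(b&(tx>lo)&(tx<hi)))
P=b&(((tx>16.5)&(tx<19.3))|((tx>-23.5)&(tx<-20.5)))
print("top slope x,y",np.linalg.lstsq(np.c_[x[P],y[P],np.ones(P.sum())],z[P],rcond=None)[0])
m=ok&(abs(y)<60)&(x<-5)&(x>-60)&(abs(z)<3)&((abs(y)>34)); 
if m.sum()>50: print("plate",m.sum(),np.linalg.lstsq(np.c_[x[m],y[m],np.ones(m.sum())],z[m],rcond=None)[0])
F=ok&(abs(y)<16)&(abs(y)>5)&(z>15)&(z<31)&(x>-4)&(x<4)
if F.sum()>30:
  for a,c in ((15,19),(19,23),(23,27),(27,31)):
    k=F&(z>a)&(z<c); print("face z",a,c,med(k)[0],k.sum())
  print("face slope y,z",np.linalg.lstsq(np.c_[y[F],z[F],np.ones(F.sum())],x[F],rcond=None)[0])
T=ok&(abs(y)>26)&(abs(y)<34)&(abs(z-12)<2)&(x>-2)&(x<11)
print("fence top z",np.median(z[T]),T.sum(),"x range",np.percentile(x[T],[1,5,95,99]))
E
python3 pz.py
```

```text
front prong [-9.500e-01  3.316e+01  6.200e-01  1.216e+03]
back prong [-4.133e+01  3.348e+01  2.000e-01  7.200e+02]
top slope x,y [-8.90292073e-03  2.65293887e-03  3.31216906e+01]
plate 9086 [ 1.06736670e-03 -2.83130790e-04 -5.84596288e-01]
face z 15 19 -2.5 290
face z 19 23 -0.23 1
face z 23 27 0.04 408
face z 27 31 0.06 439
face slope y,z [ 2.74325234e-03  2.06255140e-01 -5.63679062e+00]
fence top z 11.379797752714214 1226 x range [0.43792237 0.93419444 9.66182269 9.90542072]
```

The block seems to be stopped about 0.4 mm short of the fence while the arm already pushes with 15 N. The fingertips reach down to the block's underside (22.3 mm below the TCP, also in the tray), so they rub on the granite and take the load. I back off clear of the plunger, set the block down flat and regrip about 4 mm higher.

>>> carry_out:
  deltas:
    - [-0.005,0,-0.005,0,-1]
    - [-0.04,0,-0.006,0,-1]
    - [-0.08,0,-0.006,0,-1]
    - [-0.1,0,-0.006,0,-1]
    - [-0.1,0,-0.006,0,-1]
    - [-0.1,0,-0.004,0,-1]

```text
clock: 16.8
position: [0.5122, 0.0992, 0.0591]
ee_rot: [0.998, 0.066, 0.0, 0.0]
ft_force: [-0.2, -0.5, -3.0]
grip_width: 0.455
grasp_force: 61.6
```

>>> carry_out:
  deltas:
    - [0,0,0,0,0]
    - [0,0,0,0,0.15]
    - [0,0,0,0,0.15]
    - [0,0,0,0,0.15]
    - [0,0,-0.02,0,0.15]
    - [0,0,-0.03,0,0.15]
    - [0,0,-0.03,0,0.15]

```text
clock: 17.68
position: [0.5121, 0.0992, 0.0638]
ee_rot: [0.998, 0.066, 0.0, 0.0]
ft_force: [-0.0, 0.5, -0.5]
grip_width: 0.574
grasp_force: 0.0
```

```bash
python3 m.py
```

```text
17.675 [0.51206252 0.09921038 0.06376211] yaw 7.548187670100552 z [ 4.e-04 -0.e+00 -1.e+00] [-0.04881642  0.45582973 -0.46087338] 0.5738757233264534 0.0
plate tool z 28.351060509867132
fence front: x at y=0, slope deg 32.125061050303316 1.356307354392686 y range [-34.14294552  34.08778101]Traceback (most recent call last):
  File "m.py", line 16, in <module>
    P=T[m]; print("block top x,y,z",np.percentile(P[:,0],[1,99]),np.percentile(P[:,1],[1,99]),np.median(P[:,2]),"tilt",np.round(np.linalg.lstsq(np.c_[P[:,:2],np.ones(len(P))],P[:,2],rcond=None)[0],4))
                                    ~~~~~~~~~~~~~^^^^^^^^^^^^^^^
    return _quantile_unchecked(
        a, q, axis, out, overwrite_input, method, keepdims, weights)
    return _ureduce(a,
                    func=_quantile_ureduce_func,
    ...<5 lines>...
                    overwrite_input=overwrite_input,
                    method=method)
    r = func(a, **kwargs)
    result = _quantile(arr,
                       quantiles=q,
    ...<2 lines>...
                       out=out,
                       weights=wgt)
    slices_having_nans = np.isnan(arr[-1, ...])
                                  ~~~^^^^^^^^^
IndexError: index -1 is out of bounds for axis 0 with size 0
```

>>> carry_out:
  deltas:
    - [0,0,0,0,-0.05]
    - [0,0,0,0,-1]
    - [0,0,0,0,-1]
    - [0,0,0,0,-1]
    - [0,0,0,0,-1]
  force: 50

```text
clock: 18.35
position: [0.5121, 0.0992, 0.0638]
ee_rot: [0.998, 0.066, 0.0, 0.0]
ft_force: [-1.0, -0.6, 6.6]
grip_width: 0.456
grasp_force: 51.3
```

```bash
sed -i 's/T\[...,2\]<-8)&(T\[...,2\]>-16)/T[...,2]<-3)\&(T[...,2]>-13)\&(x<21)\&((x>16)|(x<-20))/' m.py; python3 m.py
```

```text
18.35 [0.51207833 0.09920228 0.06376717] yaw 7.54968503695648 z [ 4.e-04 -1.e-04 -1.e+00] [-1.04092766 -0.57234429  6.55394396] 0.4561601240680665 51.32427323756929
plate tool z 28.34435817073375
fence front: x at y=0, slope deg 31.067633711313796 1.5491653944276251 y range [-34.07789418  34.062245  ]
block top x,y,z [-24.13830893  20.24311213] [-18.60604363  18.58336219] -5.466514748541825 tilt [ 9.6000e-03  5.0000e-04 -5.4017e+00]
front face x 19.364049434617165 bottom z 19.64230462247406 slope y,z [-7.00000e-03 -3.53000e-02  1.90975e+01]
```

>>> carry_out:
  deltas:
    - [0.02,0,-0.001,0,-1]
    - [0.04,0,-0.001,0,-1]
    - [0.06,0,-0.001,0,-1]
    - [0.075,0,-0.001,0,-1]
    - [0.083,0,-0.001,0,-1]
    - [0.083,0,-0.001,0,-1]

```text
clock: 19.15
position: [0.5235, 0.1008, 0.0637]
ee_rot: [0.998, 0.066, -0.001, 0.0]
ft_force: [-6.1, -1.4, 10.4]
grip_width: 0.457
grasp_force: 52.0
```

>>> carry_out:
  deltas:
    - [0.006,0,0,0,-1]
    - [0.006,0,0,0,-1]
    - [0.006,0,0,0,-1]

```text
clock: 19.52
position: [0.5242, 0.101, 0.0637]
ee_rot: [0.998, 0.066, -0.001, 0.0]
ft_force: [-7.3, -0.6, 10.2]
grip_width: 0.457
grasp_force: 52.0
```

```bash
python3 n.py
```

```text
needle deg left of up 15.926656062410439 needle u at top 302.0 green u 298 341 214
tool z [-1.9e-03 -7.0e-04 -1.0e+00] [0.52424717 0.10094339 0.06372747] [-6.70791282 -1.35815334 11.16117272] [-0.29  1.4  -0.01] 19.575
```

>>> carry_out:
  deltas:
    - [0.005,0,0,0,-1]
    - [0.005,0,0,0,-1]
    - [0.005,0,0,0,-1]

```text
clock: 19.95
position: [0.5244, 0.101, 0.0637]
ee_rot: [0.998, 0.066, -0.002, 0.001]
ft_force: [-10.8, -1.6, 14.0]
grip_width: 0.455
grasp_force: 52.5
```

```bash
python3 n.py
```

```text
needle deg left of up 12.114056495743128 needle u at top 306.3636363636364 green u 298 341 217
tool z [-0.0032 -0.0012 -1.    ] [0.52439339 0.10101191 0.06373272] [-11.09106792  -2.93595454  14.60888548] [-0.37  2.18 -0.04] 20.0
```

>>> carry_out:
  deltas:
    - [0.005,0,0,0,-1]
    - [0.005,0,0,0,-1]
    - [0.005,0,0,0,-1]

```text
clock: 20.38
position: [0.5245, 0.101, 0.0637]
ee_rot: [0.998, 0.066, -0.002, 0.001]
ft_force: [-13.6, -2.2, 18.9]
grip_width: 0.453
grasp_force: 53.0
```

```bash
python3 n.py; python3 pz.py
```

```text
needle deg left of up 11.122737417452258 needle u at top 307.5 green u 298 341 214
tool z [-0.0046 -0.0018 -1.    ] [0.52445008 0.10098536 0.06373292] [-14.67195432  -2.49692088  17.28010564] [-0.55  3.05  0.1 ] 20.425
front prong [-1.470e+00  3.323e+01  3.300e-01  9.430e+02]
back prong [-4.154e+01  3.351e+01  2.000e-01  6.830e+02]
top slope x,y [-6.68662903e-03 -1.39635813e-03  3.32285445e+01]
plate 9167 [ 3.34852658e-04 -3.08683393e-04 -6.01303584e-01]
face z 15 19 -2.52 231
face z 19 23 -0.11 17
face z 23 27 0.05 348
face z 27 31 0.07 408
face slope y,z [ 0.00653996  0.19911394 -5.44785179]
fence top z 11.375995948885375 1158 x range [0.42934199 0.93282735 9.6650744  9.8567072 ]
```

The needle saturates at the same 11° reading with the new grip, so the fence contact is real. A slight yaw error would leave a corner contact, so I test a small spin both ways and watch the needle.

>>> carry_out:
  deltas:
    - [0,0,-0.003,0.01,-1]
    - [0,0,-0.003,0.02,-1]
    - [0,0,-0.003,0.02,-1]

```text
clock: 21.1
position: [0.5243, 0.1011, 0.0638]
ee_rot: [0.998, 0.061, -0.002, 0.001]
ft_force: [-12.1, -2.2, 12.5]
grip_width: 0.453
grasp_force: 52.3
```

```bash
python3 n.py
```

```text
needle deg left of up 14.294856266339664 needle u at top 301.6923076923077 green u 295 339 218
tool z [-0.0048 -0.0015 -1.    ] [0.52431277 0.10112239 0.06372803] [-13.09349841  -1.29701785  12.50717899] [-0.34  2.64  0.22] 21.15
```

>>> carry_out:
  deltas:
    - [0,0,0,-0.02,-1]
    - [0,0,0,-0.04,-1]
    - [0,0,0,-0.04,-1]

```text
clock: 21.52
position: [0.5245, 0.1009, 0.0638]
ee_rot: [0.997, 0.071, -0.002, 0.001]
ft_force: [-12.7, -2.2, 12.2]
grip_width: 0.456
grasp_force: 52.3
```

```bash
python3 n.py
```

```text
needle deg left of up 9.088831623636727 needle u at top 311.6363636363636 green u 301 344 214
tool z [-0.0046 -0.0015 -1.    ] [0.52450408 0.10086941 0.06373314] [-11.91138627  -2.29488683  12.90170384] [-0.47  2.41 -0.12] 21.575
```

>>> carry_out:
  deltas:
    - [0,0,0,-0.01,-1]
    - [0,0,0,-0.02,-1]
    - [0,0,0,-0.02,-1]

```text
clock: 21.95
position: [0.5244, 0.1007, 0.0638]
ee_rot: [0.997, 0.076, -0.002, 0.001]
ft_force: [-11.8, -3.2, 12.5]
grip_width: 0.455
grasp_force: 52.5
```

```bash
python3 n.py
```

```text
needle deg left of up 11.356480184334824 needle u at top 311.3636363636364 green u 303 347 215
tool z [-0.0049 -0.0018 -1.    ] [0.52442617 0.10065584 0.06371442] [-12.44893457  -3.12035376  12.11207749] [-0.57  2.5  -0.26] 22.0
```

The needle reading, corrected for tool yaw, peaks about 0.5° the other way, so that is the flush yaw. I set it there with slightly more push.

>>> carry_out:
  deltas:
    - [0,0,0,0.012,-1]
    - [0.001,0,0,0.024,-1]
    - [0.002,0,0,0.024,-1]
    - [0.002,0,0,0.024,-1]

```text
clock: 22.5
position: [0.5245, 0.1009, 0.0637]
ee_rot: [0.998, 0.07, -0.003, 0.001]
ft_force: [-13.1, -2.6, 12.9]
grip_width: 0.458
grasp_force: 52.5
```

```bash
python3 n.py; python3 pz.py
python3 - <<'E'
from h import *
s=camera("scene"); w=camera("wrist")
print([(b["conf"],np.round(b["position"],3)) for q in ("setting_block","weight_200") for b in boxes_of(q,s)[:1]])
a=cv2.resize(s["img"][150:290,160:340],(720,560),interpolation=cv2.INTER_CUBIC); b=cv2.resize(w["img"][60:330,160:480],(356,300),interpolation=cv2.INTER_CUBIC)
a[:300,-356:]=b; cv2.imwrite("pics/f3.png",a[...,::-1])
E
```

```text
needle deg left of up 8.609767297005305 needle u at top 311.6363636363636 green u 299 344 217
tool z [-0.0052 -0.0018 -1.    ] [0.52452465 0.10085771 0.06372689] [-14.46549821  -2.77585797  14.25343578] [-0.49  2.77 -0.09] 22.55
front prong [-1.440e+00  3.325e+01  3.200e-01  9.510e+02]
back prong [-4.148e+01  3.350e+01  2.100e-01  6.670e+02]
top slope x,y [-6.3072250e-03 -2.4411877e-03  3.3240708e+01]
plate 9143 [ 8.50268301e-04 -2.97860948e-04 -5.94076754e-01]
face z 15 19 -2.44 226
face z 19 23 -0.07 18
face z 23 27 0.11 359
face z 27 31 0.15 396
face slope y,z [-1.01695465e-03  1.99321206e-01 -5.37609260e+00]
fence top z 11.373891372042841 1163 x range [ 0.4227573   0.9516804   9.71848002 10.67033288]
[(0.49, array([ 0.604, -0.002,  0.061]))]
```

View pics/f3.png

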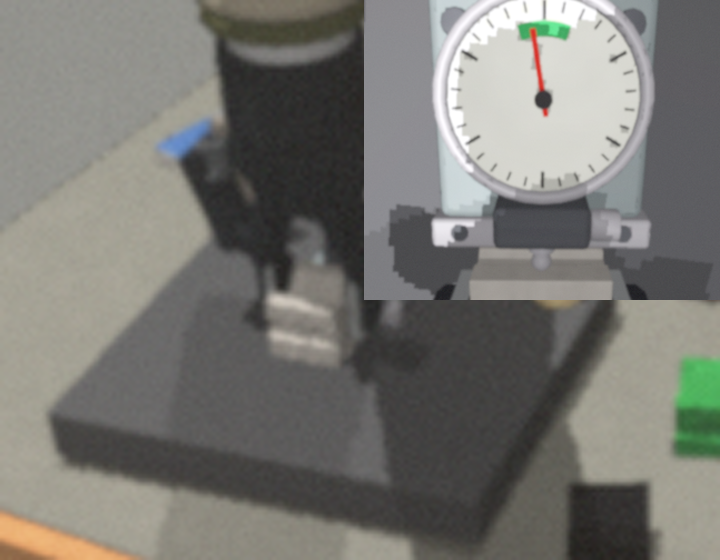

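The view shows the block against the fence with the needle in the green band at (533,30) in the inset, and the plate is otherwise undisturbed. The push is holding at about 14 N each way. I check that the setting block is in place with the side camera, then hand in.

Run:
```python
from h import *
d=camera("side"); b=boxes_of("setting_block",d)[:1]+boxes_of("weight_200",d)[:1]
print([(x["conf"],np.round(x["position"],3)) for x in b])
o=manip.get_obs(); print(o["clock"],o["ft_force"],o["grasp_force"])
if b and abs(b[0]["position"][2]-.08)<.015 and o["ft_force"][0]<-9 and o["ft_force"][2]>9: print(ticket.hand_in())
```

```text
[(0.53, array([0.582, 0.21 , 0.078])), (0.49, array([0.61 , 0.016, 0.06 ]))]
23.2 [-13.46565577  -2.67928566  13.88262042] 52.536473125219345
the job is handed in; nothing more can be done
None
```

The job is handed in at about 23 s with the V-block gripped against the fence under a held push of about 14 N toward the fence and 14 N down, the needle inside the green band but about 9° off its centre, a small forward lean of roughly 0.3° remaining, and the setting block and brass weight still where they stood.

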